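# Set a dosing bottle's click cap

### The job

On the larger of the two tilted dosing bottles, pull the black hexagonal cap straight out along the bottle's axis until it clicks free, turn it four clicks anticlockwise (seen from above), and press it back down until it clicks fully home. The bottle's stand is not fastened: be gentle, so that it is neither lifted nor dragged from its place; leave the smaller bottle untouched, do not shift the small tub and the brush between the bottles, and let go when done.

Things in the scene. Friction and masses are not known exactly. Their poses are not given: they have to be found in the camera images.
- large_stand: Plywood stand of the larger bottle, 135 x 115 mm, 18 mm thick base; origin: centre of its underside, front towards -x. It is not fastened: it stands on the bench by its own weight (about 3 kg with the bottle), so pulling the cap hard against its upper stop or sideways lifts or drags it.
- large_bottle: Larger dosing bottle (white, 76 mm diameter), held in its stand. Origin: centre of the bottle's bottom. z: axis of bottle and cap, tilted 20 degrees from vertical, the top leaning to the stand's front (the robot's side); y is level. The cap slides along z and, while up, turns about z.
- cap_home (a point): Fixed point on the axis, axes as large_bottle, 166 mm along z from its origin, where cap_grip lies when the cap is fully home. The cap has two detents, down (locked) and 14 mm up (free), and a hard stop at 15.5 mm. It lets go at about 14 N of pull or 10 N of push; past halfway (7 mm) the cap snaps on by itself.
- tooth_ring (a point): Fixed, on the axis, axes as large_bottle, 25.5 mm below cap_home: centre of 12 radial teeth, 6.6 mm thick, 30 degrees apart, out to 42 mm from the axis, on a metal collar. Cap down: its key lies between two teeth and it cannot turn. Cap up: it turns in 30 degree clicks (peak 0.2 N m) from its start at the clockwise stop to a stop 6 clicks on. Off a click, the key lands on a tooth.
- cap_grip (a point): On the cap's axis, in the middle of its black hexagon's height (moves with the cap). Hexagon 46 mm across flats, 16 mm up and down from here, a 39 mm disc 1.4 mm proud on top; below it a skirt of radius 26 mm, 12 mm high. z: cap axis; x: towards the key. Flats face 0, 60, .. 300 degrees from x. x starts at 150 degrees anticlockwise from large_bottle's x.
- cap_key (a point): Outer end of the cap's key, a black radial finger 7 mm thick below the hexagon, 45 mm from the axis, 25.5 mm below cap_grip along the axis; it shows how far the cap has been turned.
- small_stand: Fixed plywood stand, 115 x 95 mm, with the smaller white dosing bottle (60 mm diameter, black hexagonal cap of 34 mm across flats, top about 170 mm above the bench, leaning the same way). Origin: centre of the stand's underside. Not to be touched.
- front_tub: Loose lidded tub, 69 mm diameter, 57 mm high, standing on the bench between and in front of the bottles; origin at the centre of its underside.
- brush: Loose brush, 190 mm long and 12 mm high, lying on the bench between the bottles; origin at the middle of its underside.

How it is judged:
On the way, in this order (a step that is already met when the one before it is completed fails the run):
1. the cap is pulled up until it clicks free (z of cap_grip in the frame of large_bottle above 0.177 m), for 0.1 s.
2. the raised cap is turned four clicks anticlockwise (z of cap_grip in the frame of large_bottle above 0.174 m and y of cap_key in the frame of large_bottle below -0.0435 m and x of cap_key in the frame of large_bottle between -0.0115 and 0.0115 m), for 0.1 s.
At the end, for the whole second after the job is handed in: The large bottle's cap is down in its lower detent (within 2.5 mm of home), its key in the gap four clicks anticlockwise of where it started (within 10 degrees); the robot has let go (z of cap_grip in the frame of large_bottle below 0.1685 m and y of cap_key in the frame of large_bottle below -0.044 m and x of cap_key in the frame of large_bottle between -0.0085 and 0.0085 m); the robot touches nothing.
It fails at once if the larger bottle's stand is lifted or dragged by more than 10 mm or tips by more than 5 degrees (distance of large_stand from where it was at the start of the episode above 0.01 m or angle between large_stand's own z axis and vertical above 0.087 rad).
It fails at once if the smaller bottle or its stand is touched with more than 3 N (contact force between any of the fingers, the arm and small_stand above 3 N).
It fails at once if the tub between the bottles is shifted by more than 15 mm (distance of front_tub from where it was at the start of the episode above 0.015 m).
It fails at once if the brush is shifted by more than 20 mm (distance of brush from where it was at the start of the episode above 0.02 m).
It also fails if it takes over 48 s, if anything falls off the work surface, if the arm or the gripper's body presses on something with over 40 N, if the wrist force passes 120 N, or if a joint passes its speed limit or range.

### The arm

A 6-joint arm with a two-finger parallel gripper is mounted at the origin on a cart in front of the work surface, level with it; the furniture and walls round the work are solid. World frame = base frame: x ahead of the robot, y to its left, z up, the work surface at z = 0. Lengths are in m, angles in rad, forces in N, time in s.
With the tool pointing down it reaches from about 0.4 to 0.925 m from the base axis. Payload 3.4 kg.
Tool frame: the origin (TCP) lies between the finger pads; the fingertips stand 14 mm ahead of it and the grasp point (between the pads) lies 5 mm behind it; x points along the fingers, z is the direction in which the jaws open and shut, and the axes are right-handed (so a half turn about x gives the same grasp; the last joint's range is limited). The gripper opens to 85 mm and grips with 20 to 120 N. Pads are 22 mm wide; open, the fingers measure 114 mm over their backs; the gripper's body (76 mm by 85 mm) begins 54 mm behind the grasp point. The pads swing forward as they close: fully open they stand 13 mm farther back than shut.
Start: joints at [-1.302, 0.307, 1.506, -0, 1.328, -0.073], TCP at [0.193, -0.542, 0.245] pointing down, gripper open.
Joint ranges: [-3.12, 3.12], [-1.05, 2.28], [0.14, 2.33], [-1.42, 4.57], [0.1, 2.73], [-2.68, 2.68]. Speed limits (rad/s): [2.57, 2.57, 3.14, 3.14, 3.14, 3.14].

### API

Orientations are given as a unit quaternion [x, y, z, w].
In Python, from rig import robot, fingers, cams, ticket gives the robot as it stands. The module is installed in compiled form; this text tells all that it offers. Calls block until the motion is done:
- robot.goto(position, orientation): joint-space move of the TCP to a pose.
- robot.movel(position, rotation=None, max_speed=0.15, f_stop=None): straight line of the TCP; rotation=None keeps the orientation; max_speed is the mean speed in m/s. With f_stop (N) it stops when the force on the tool has changed by that much, and returns True; else False.
- robot.goto_joints(angles): joint-space move.
- fingers.let_go() and fingers.close(newtons=None): open the fingers fully, or close them until they stop; newtons is the grip in N (None keeps the last).
- robot.dwell(seconds).
- robot.ik(position, orientation): joint angles nearest the present ones, or None.
- robot.get_obs(): the state.
- cams.get_image(name): name is "scene" or "top"; returns (picture, depth): 400x640x3 uint8, red, green, blue; 400x640 float32, m along the optical axis (not along the pixel's ray), 0 where there is no reading.
- cams.calibration(name): a dict with "intrinsics" (3x3 intrinsics, pixels), "dist" ([k1, k2, p1, p2, k3] as OpenCV has them; the pictures are not rectified), "camera_from_world" (4x4, takes a point from world to camera coordinates). Camera axes: x right, y up, looking along -z (the intrinsics and any distortion apply to the point x, -y, -z); pixel columns grow to the right and rows downward; lengths in m; the calibration is good to about 2 mm. A picture is of the moment at which its call begins. calibration takes no time and is no camera call.
A pose or a line that the arm cannot do raises robot.PlanningError and nothing moves.
- ticket.hand_in(): hands the job in, once; it reports no verdict.
The state is a dict: "t": time; "qpos": joint angles; "dq": joint speeds; "joint_efforts": joint torques, N m; "eef_pos": TCP position; "tcp_rot": TCP orientation; "force": force on the tool from outside, world axes, zero at the start; "torque": the same for the moment, N m; "width": finger opening in m.
Only numpy, scipy, OpenCV 4.12 (cv2) and the standard library are available. Lean on these libraries where they do the work, as an engineer would, in place of code of your own. Each camera call takes 0.05 s, during which the arm holds its last target. There are 200 camera calls.

## Working session

There is one attempt and no reset: what is moved stays moved. The work goes in short steps, each a Python script; the robot and the scene stay as the last script left them, time stands still between calls to the robot, and variables do not carry over. Pictures are saved under pics/ and viewed, about 8 in all and at most 12, crops included, and the job is handed in when it is done.

```bash
mkdir -p pics
cat > h.py <<'E'
import numpy as np,cv2
from rig import robot,fingers,cams,ticket
def snap(n,f):
    p,d=cams.get_image(n); cv2.imwrite('pics/%s.png'%f,p[:,:,::-1]); np.savez('pics/%s.npz'%f,p=p,d=d); return p,d
def cloud(n,d):
    c=cams.calibration(n); K=np.array(c['intrinsics'],float); D=np.array(c['dist'],float); T=np.array(c['camera_from_world'])
    v,u=np.mgrid[0:d.shape[0],0:d.shape[1]]
    q=cv2.undistortPointsIter(np.stack([u,v],-1).reshape(-1,1,2).astype(float),K,D,None,None,(3,50,1e-9)).reshape(d.shape+(2,))
    P=np.stack([q[...,0]*d,-q[...,1]*d,-d],-1)
    return (P-T[:3,3])@T[:3,:3]
def proj(n,X):
    c=cams.calibration(n);T=np.array(c['camera_from_world']);P=np.atleast_2d(X)@T[:3,:3].T+T[:3,3]
    P=P*[1,-1,-1]
    return cv2.projectPoints(P,np.zeros(3),np.zeros(3),np.array(c['intrinsics'],float),np.array(c['dist'],float))[0][:,0]
E
python3 - <<'E'
from h import *
for n in('scene','top'):
    snap(n,n+'0'); c=cams.calibration(n); T=np.array(c['camera_from_world']); print(n,-T[:3,:3].T@T[:3,3])
o=robot.get_obs();print(o['t'],o['eef_pos'],o['tcp_rot'],o['force'])
E
```

```text
scene [0.12089417 0.59533112 0.64281066]
top [0.40136841 0.00188387 0.99573465]
0.1 [ 0.19310641 -0.54098681  0.24449175] [ 0.4077946   0.57844168 -0.40699189  0.57746549] [ 0.01205932  0.45780396 -0.19212588]
```

View pics/scene0.png

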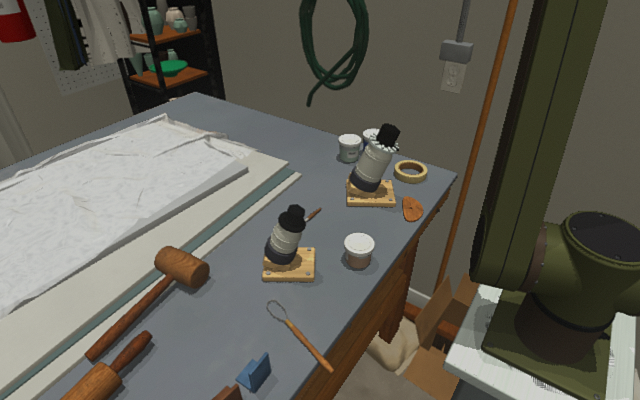

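View pics/top0.png

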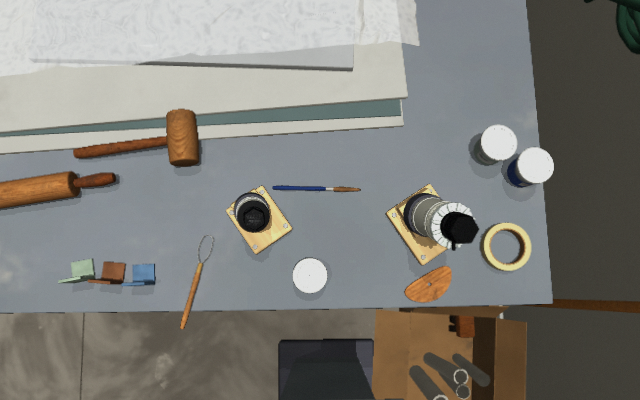

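The scene view shows the large bottle at about (375,160) with its cap at (388,135), and the small bottle at (288,235). In the top view the large cap is at (458,228), its stand at (425,225) and its key at about (453,245). The small bottle is at (255,212), the tub at (310,275) and the brush at (317,188).

```bash
cat > m.py <<'E'
from h import *
z=np.load('pics/top0.npz');p,d=z['p'].astype(int),z['d'];X=cloud('top',d);Z=X[...,2]
v,u=np.mgrid[0:400,0:640]
print('table z',np.median(Z[270:280,220:260]),'tub',X[275,310],'brush',X[188,317],'tape',X[222,507], 'jars',X[143,495],X[165,533])
for nm,(u0,u1,v0,v1),hs in (('L',(380,475,175,275),(.135,.115)),('S',(220,300,180,260),(.115,.095))):
    m=(u>u0)&(u<u1)&(v>v0)&(v<v1)&(d>0)&(Z>.010)&(Z<.026)&(p[...,0]-p[...,2]>40)
    pts=X[m][:,:2].astype(np.float32); r=cv2.minAreaRect(pts); print(nm,m.sum(),r,np.median(Z[m]))
m=(u>380)&(u<500)&(v>180)&(v<270)&(d>0)&(Z>.15)
b=m&(p.max(-1)<60); print('black high',b.sum(),X[b].min(0),X[b].max(0))
t=b&(Z>np.percentile(Z[b],10))
# plane fit RANSAC to the top disc
P=X[b];best=None;rng=np.random.default_rng(0)
for _ in range(500):
    s=P[rng.choice(len(P),3,False)];n=np.cross(s[1]-s[0],s[2]-s[0])
    if np.linalg.norm(n)<1e-6:continue
    n/=np.linalg.norm(n);i=abs((P-s[0])@n)<.0015
    if best is None or i.sum()>best.sum():best=i
Q=P[best];c=Q.mean(0);n=np.linalg.svd(Q-c)[2][2];n*=np.sign(n[2]);print('plane',best.sum(),c,n,'tilt',np.degrees(np.arccos(n[2])),'az',np.degrees(np.arctan2(n[1],n[0])))
E
python3 m.py; python3 -c "
import cv2;a=cv2.imread('pics/top0.png')[170:280,370:560];b=cv2.imread('pics/scene0.png')[110:215,330:440]
cv2.imwrite('pics/c.png',cv2.hconcat([cv2.resize(a,None,fx=2.6,fy=2.6,interpolation=2),cv2.resize(b,(300,286),interpolation=2)]))"
```

```text
table z 0.0007060838529058622 tub [0.40710243 0.03079332 0.05729038] brush [0.59150414 0.01504579 0.00556207] tape [ 5.11640602e-01 -3.91044752e-01  4.86894966e-04] jars [ 0.66632853 -0.35041291  0.07166076] [ 0.61862823 -0.42413269  0.07425907]
L 1093 ((0.49369266629219055, -0.22169068455696106), (0.17106154561042786, 0.11476900428533554), 32.72367477416992) 0.018134166056946087
S 1238 ((0.5252454280853271, 0.13867296278476715), (0.1148751825094223, 0.09408023953437805), 34.12288284301758) 0.0186307633341928
black high 938 [ 0.44696307 -0.26134615  0.16314191] [ 0.51062271 -0.20201481  0.22284932]
plane 382 [ 0.47767202 -0.23172816  0.21557186] [-0.25210632 -0.14091701  0.95738435] tilt 16.787138826209603 az -150.79661515613105
```

View pics/c.png

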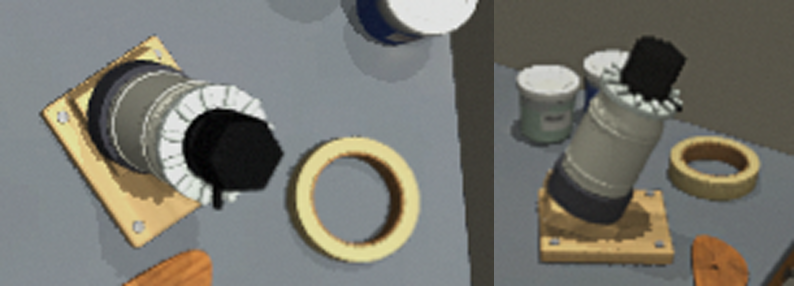

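The crop shows the key pointing down in the picture, i.e. towards the robot (crop (217,200), full-image about (453,246)). That agrees with 150° from the bottle's x. Next I refine the stand yaw without the wooden rib, get the cap centre, and check IK.

```bash
cat > m2.py <<'E'
from h import *
from scipy.spatial.transform import Rotation as R
z=np.load('pics/top0.npz');p,d=z['p'].astype(int),z['d'];X=cloud('top',d);Z=X[...,2]
v,u=np.mgrid[0:400,0:640]
m=(u>380)&(u<475)&(v>175)&(v<275)&(d>0)&(Z>.012)&(Z<.026)&(p[...,0]-p[...,2]>40)
n,lab,st,_=cv2.connectedComponentsWithStats(m.astype(np.uint8)); k=1+st[1:,4].argmax(); r=cv2.minAreaRect(X[lab==k][:,:2].astype(np.float32)); print(r,st[k])
yaw=np.radians(r[2] if r[1][0]>r[1][1] else r[2]-90)
print('yaw',np.degrees(yaw))
B=(R.from_euler('z',yaw)*R.from_euler('y',-20,degrees=True)).as_matrix()  # cols: bottle axes
print(B)
m=(d>0)&(Z>.15)&(p.max(-1)<60)&(u>380)&(u<500)&(v>180)&(v<270)
L=X[m]@B; h=np.percentile(L[:,2],97); print('hist z',np.histogram(L[:,2],bins=14))
T=L[(L[:,2]>h-.006)]; top=np.median(T[:,2])
for a in range(0,180,30):
    e=T[:,0]*np.cos(np.radians(a))+T[:,1]*np.sin(np.radians(a)); lo,hi=np.percentile(e,[1,99]);print(a,'width',hi-lo,'mid',(hi+lo)/2)
c2,rad=cv2.minEnclosingCircle(T[:,:2].astype(np.float32)); print(c2,rad,top,len(T))
E
python3 m2.py
```

```text
((0.501746416091919, -0.1998193860054016), (0.1347188800573349, 0.08661139756441116), 32.09581756591797) [ 386  190   61   75 1026]
yaw 32.09581756591797
[[ 7.96070668e-01 -5.31336741e-01 -2.89746027e-01]
 [ 4.99293214e-01  8.47160710e-01 -1.81727868e-01]
 [ 3.42020143e-01 -1.38777878e-17  9.39692621e-01]]
hist z (array([  6,  29,  39,  46,  48,  24,  30,  32,  25,  35,  28,  35, 297,
       264]), array([0.05910158, 0.06274021, 0.06637883, 0.07001745, 0.07365607,
       0.0772947 , 0.08093332, 0.08457194, 0.08821056, 0.09184919,
       0.09548781, 0.09912643, 0.10276505, 0.10640368, 0.1100423 ]))
0 width 0.046170068895837135 mid 0.3360875295538609
30 width 0.04405219836526797 mid 0.06554717069212297
60 width 0.04569676779803336 mid -0.22179660983854999
90 width 0.04338113152264694 mid -0.4503527877878165
120 width 0.04405855811767634 mid -0.5587278146329702
150 width 0.04315659906920749 mid -0.5166970001283872
(0.33666709065437317, -0.4511297941207886) 0.02541901357471943 0.10627886600835845 564
```

```bash
cat > m3.py <<'E'
from h import *
from scipy.spatial.transform import Rotation as R
B=(R.from_euler('z',32.1,degrees=True)*R.from_euler('y',-20,degrees=True)).as_matrix()
z=np.load('pics/scene0.npz');p,d=z['p'].astype(int),z['d'];X=cloud('scene',d)
C=B@[.3364,-.4505,.0890]; print('cap_grip',C)
m=(d>0)&(p.max(-1)<60)&(np.linalg.norm(X-C,axis=-1)<.04)
L=X[m]@B-C@B; print(m.sum(),np.percentile(L,[1,10,50,90,99],axis=0).round(4))
T=L[(L[:,2]>-.016)&(L[:,2]<.013)]
# visible flats: those facing the camera
cam=-np.array(cams.calibration('scene')['camera_from_world'])[:3,:3].T@np.array(cams.calibration('scene')['camera_from_world'])[:3,3]
print('cam dir in B',(cam-C)@B)
for a in (30,90,150,-30,-90,-150):
    e=T[:,:2]@[np.cos(np.radians(a)),np.sin(np.radians(a))]; print(a,'p95,p99 (23 expected if seen)',np.percentile(e,[90,95,99]).round(4))
t=L[L[:,2]>.013];print('top',len(t),np.median(t[:,2]))
print(proj('top',[C,C+B@[0,0,.0174]]),proj('scene',[C]))
q0=robot.get_obs()['qpos']
for th in (30,90,150,210,270,330):
    for dd in (.08,0):
        for turn in (0,60,120):
            a=np.radians(th+turn); zt=B@[np.cos(a),np.sin(a),0]; xt=-B[:,2]; M=np.stack([xt,np.cross(zt,xt),zt],1)
            q=robot.ik(C+B[:,2]*dd,R.from_matrix(M).as_quat()); print(th,dd,turn,None if q is None else np.round(q,2))
E
python3 m3.py
```

```text
cap_grip [ 0.48139476 -0.2298223   0.19868822]
400 [[-0.0255 -0.0171 -0.0271]
 [-0.0166 -0.0021 -0.0199]
 [ 0.0038  0.017   0.0019]
 [ 0.0204  0.0228  0.0167]
 [ 0.0242  0.0254  0.0178]]
cam dir in B [0.27696948 0.89057505 0.37181658]
30 p95,p99 (23 expected if seen) [0.0223 0.0227 0.0235]
90 p95,p99 (23 expected if seen) [0.0229 0.0234 0.0249]
150 p95,p99 (23 expected if seen) [0.0227 0.0232 0.024 ]
-30 p95,p99 (23 expected if seen) [0.0148 0.0178 0.0202]
-90 p95,p99 (23 expected if seen) [-0.0053 -0.0029 -0.    ]
-150 p95,p99 (23 expected if seen) [0.0027 0.0106 0.0218]
top 118 0.016268377136095455
[[459.4536203  227.69373273]
 [464.25889546 229.62829908]] [[388.23026022 132.51776665]]
30 0.08 0 [-0.81  0.15  1.7   0.36  1.23 -2.  ]
30 0.08 60 None
30 0.08 120 [-0.81  0.15  1.7   0.36  1.23  2.19]
30 0 0 [-0.75  0.24  1.8   0.39  1.04 -2.02]
30 0 60 None
30 0 120 [-0.75  0.24  1.8   0.39  1.04  2.17]
90 0.08 0 None
90 0.08 60 [-0.81  0.15  1.7   0.36  1.23  2.19]
90 0.08 120 [-0.81  0.15  1.7   0.36  1.23  1.14]
90 0 0 None
90 0 60 [-0.75  0.24  1.8   0.39  1.04  2.17]
90 0 120 [-0
[... 432 characters left out ...]
8 120 [-0.81  0.15  1.7   0.36  1.23 -0.96]
210 0 0 [-0.75  0.24  1.8   0.39  1.04  1.12]
210 0 60 [-0.75  0.24  1.8   0.39  1.04  0.07]
210 0 120 [-0.75  0.24  1.8   0.39  1.04 -0.98]
270 0.08 0 [-0.81  0.15  1.7   0.36  1.23  0.09]
270 0.08 60 [-0.81  0.15  1.7   0.36  1.23 -0.96]
270 0.08 120 [-0.81  0.15  1.7   0.36  1.23 -2.  ]
270 0 0 [-0.75  0.24  1.8   0.39  1.04  0.07]
270 0 60 [-0.75  0.24  1.8   0.39  1.04 -0.98]
270 0 120 [-0.75  0.24  1.8   0.39  1.04 -2.02]
330 0.08 0 [-0.81  0.15  1.7   0.36  1.23 -0.96]
330 0.08 60 [-0.81  0.15  1.7   0.36  1.23 -2.  ]
330 0.08 120 None
330 0 0 [-0.75  0.24  1.8   0.39  1.04 -0.98]
330 0 60 [-0.75  0.24  1.8   0.39  1.04 -2.02]
330 0 120 None
```

Both cameras agree to about 1 mm. The start jaw direction of 210° keeps joint 6 between 1.12 and -0.98. I approach and grip.

```bash
cat >> h.py <<'E'
from scipy.spatial.transform import Rotation as R
B=(R.from_euler('z',32.1,degrees=True)*R.from_euler('y',-20,degrees=True)).as_matrix()
C=np.array([.4814,-.2298,.1987])
def quat(th):
    a=np.radians(th); zt=B@[np.cos(a),np.sin(a),0]; xt=-B[:,2]; return R.from_matrix(np.stack([xt,np.cross(zt,xt),zt],1)).as_quat()
def at(d): return C+B[:,2]*d
def say(s=''):
    o=robot.get_obs(); print(s,'t %.2f'%o['t'],'pos_B',((np.array(o['eef_pos'])-C)@B).round(4),'F_B',(np.array(o['force'])@B).round(1),'T_B',(np.array(o['torque'])@B).round(2),'w %.4f'%o['width'])
E
python3 - <<'E'
from h import *
fingers.let_go()
robot.goto(at(.09),quat(210)); say('above')
print(robot.movel(at(.001),None,.06,f_stop=8)); say('down')
fingers.close(50); robot.dwell(.3); say('closed')
snap('top','g'); snap('scene','gs')
a=cv2.imread('pics/g.png')[130:290,340:580];b=cv2.imread('pics/gs.png')[70:230,300:460]
cv2.imwrite('pics/g2.png',cv2.resize(cv2.hconcat([a,b]),None,fx=2,fy=2,interpolation=2))
E
```

```text
above t 1.78 pos_B [-0.0004 -0.0005  0.0901] F_B [-0.2 -0.9  0.2] T_B [0.07 0.15 0.04] w 0.0855
False
down t 3.42 pos_B [ 0.0001 -0.0003  0.0014] F_B [-0.3  0.5  0.4] T_B [ 0.    0.14 -0.02] w 0.0852
closed t 4.17 pos_B [-0.0013 -0.001   0.0016] F_B [-6.1 -2.8  4. ] T_B [0.05 0.42 0.24] w 0.0453
```

View pics/g2.png

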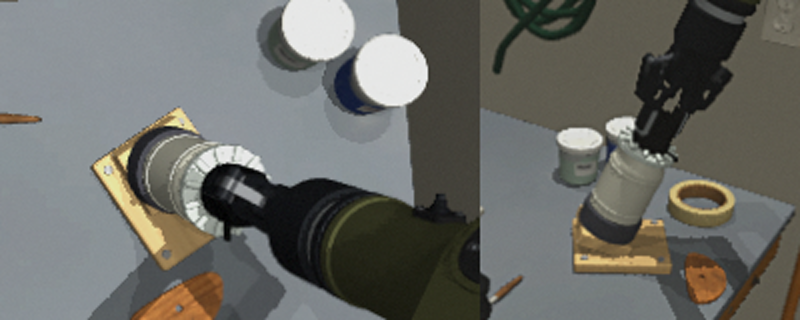

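The fingers hold two flats (width 45.3 mm) and the stand is unmoved. In the left half the cap is at about (235,185) and the key at (227,232). The arm was deflected about 1.6 mm, so I shift the centre by that much and pull.

```bash
sed -i "s/^C=.*/C=np.array([.4814,-.2298,.1987])+B@[-.0014,-.0009,0]/" h.py
python3 - <<'E'
from h import *
robot.movel(at(.0016),quat(210),.02); say('recentred')
for k in (4,8,11,14.5):
    s=robot.movel(at(.0016+k/1000),None,.02,f_stop=22); say((k,s))
    if s: break
robot.dwell(.3); say('up')
E
```

```text
recentred t 4.52 pos_B [-0.0002 -0.0003  0.0017] F_B [-2.6 -1.2  0.6] T_B [ 0.06 -0.01  0.38] w 0.0454
(4, False) t 4.87 pos_B [-0.0003 -0.0001  0.0047] F_B [ -1.8  -4.8 -13.6] T_B [-0.72 -0.02  0.36] w 0.0452
(8, False) t 5.22 pos_B [-0.0003 -0.0001  0.0103] F_B [-4.1 -0.5  5.5] T_B [-0.01  0.49 -0.03] w 0.0451
(11, False) t 5.52 pos_B [-0.0002 -0.0001  0.0141] F_B [-4.8  0.   7.3] T_B [0.11 0.47 0.03] w 0.0454
(14.5, False) t 5.84 pos_B [-0.0003 -0.      0.0161] F_B [-4.6 -2.5 -3.6] T_B [-0.43  0.51 -0.  ] w 0.0448
up t 6.14 pos_B [-0.0003 -0.      0.016 ] F_B [-5.1 -2.4 -3.4] T_B [-0.43  0.74  0.  ] w 0.0452
```

It clicked free, with a rise of 14.3 mm and a clear force reversal. Now the turn.

Run:
```python
from h import *
z=.0016+.0140
for k in range(1,5):
    for j in (15,30): robot.movel(at(z),quat(210+30*(k-1)+j),.02)
    robot.dwell(.15); say(k)
snap('top','t'); snap('scene','ts')
a=cv2.imread('pics/t.png')[130:290,340:580];b=cv2.imread('pics/ts.png')[70:230,300:460]
cv2.imwrite('pics/t2.png',cv2.resize(cv2.hconcat([a,b]),None,fx=2,fy=2,interpolation=2))
print(proj('top',C+B@[0,-.045,-.0255+.014])-[340,130],proj('scene',C+B@[0,-.045,-.0255+.014])-[300,70])
```

```text
1 t 7.11 pos_B [-0.0005 -0.0003  0.0157] F_B [-6.4 -2.9 -0.6] T_B [-0.25  0.78 -0.02] w 0.0453
2 t 8.07 pos_B [-0.0008 -0.0007  0.0157] F_B [-6.2 -4.6 -1.6] T_B [-0.28  0.98 -0.02] w 0.0458
3 t 9.04 pos_B [-0.0007 -0.001   0.0158] F_B [-8.1 -5.2 -1.4] T_B [-0.35  1.11 -0.09] w 0.0453
4 t 10.01 pos_B [-0.0004 -0.0014  0.0159] F_B [-5.9 -4.7 -1.7] T_B [-0.41  1.23  0.03] w 0.0450
[[138.03785578  82.78732644]] [[85.14600507 58.53921603]]
```

View pics/t2.png

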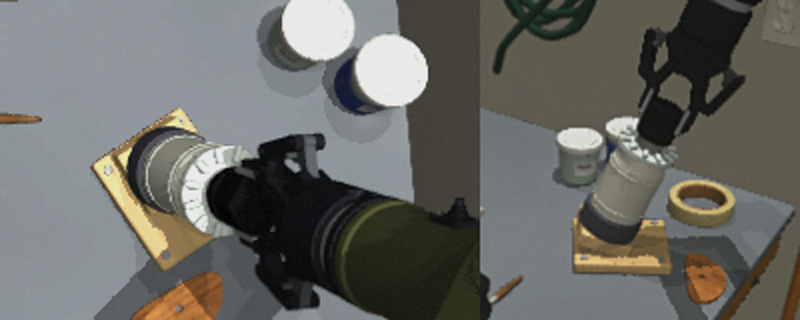

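The cap is raised and the stand is still in place. The key is hidden behind the gripper, but the axial torque is about 0, which fits a click position. Now I press home.

Run:
```python
from h import *
off=B@[-.0006,-.0014,0]
robot.movel(at(.0156)+off,quat(330),.02); say('recentre')
for z in (12,9,6,3,1,-1,-3):
    s=robot.movel(at(z/1000)+off,None,.02,f_stop=30); say((z,s))
    if s: break
robot.dwell(.2); say('pressed')
```

```text
recentre t 10.36 pos_B [-0.0005 -0.0016  0.0157] F_B [-4.2 -2.6 -1.6] T_B [-0.16  0.86 -0.01] w 0.0452
(12, False) t 10.69 pos_B [-0.0005 -0.0017  0.0131] F_B [-5.2 -1.2  9.2] T_B [ 0.37  1.2  -0.05] w 0.0452
(9, False) t 10.99 pos_B [-0.0005 -0.0016  0.0098] F_B [-5.2 -1.   4. ] T_B [ 0.14  1.1  -0.08] w 0.0450
(6, False) t 11.29 pos_B [-0.0006 -0.0014  0.0048] F_B [ -3.2  -5.4 -12.9] T_B [-0.65  0.49  0.03] w 0.0453
(3, False) t 11.59 pos_B [-0.0006 -0.0015  0.0027] F_B [-3.4 -4.3 -7.1] T_B [-0.41  0.66 -0.03] w 0.0450
(1, False) t 11.84 pos_B [-0.0005 -0.0016  0.0018] F_B [-4.  -2.5  0.1] T_B [-0.02  0.97 -0.02] w 0.0451
(-1, False) t 12.09 pos_B [-0.0005 -0.0017  0.0016] F_B [-6.2  0.8 15.4] T_B [0.74 1.44 0.01] w 0.0453
(-3, False) t 12.34 pos_B [-0.0004 -0.0018  0.0014] F_B [-7.7  3.1 30.2] T_B [ 1.45  1.97 -0.03] w 0.0453
pressed t 12.54 pos_B [-0.0004 -0.0018  0.0014] F_B [-6.8  4.1 29.4] T_B [1.46 1.88 0.01] w 0.0453
```

It is home: it snapped past halfway and stopped hard at the starting height (1.4 mm now, 1.7 mm before). Relax, release, retreat and check.

```bash
python3 - <<'E'
from h import *
off=B@[-.0006,-.0014,0]
robot.movel(at(.0015)+off,None,.02); say('relaxed')
fingers.let_go(); robot.dwell(.2); say('open')
robot.movel(at(.10)+off,None,.06); say('clear')
robot.goto_joints([-1.302,.307,1.506,0,1.328,-.073]); say('away')
snap('top','e'); snap('scene','es')
a=cv2.imread('pics/e.png')[170:280,370:560];b=cv2.imread('pics/es.png')[110:215,330:440]
cv2.imwrite('pics/e2.png',cv2.hconcat([cv2.resize(a,None,fx=2.6,fy=2.6,interpolation=2),cv2.resize(b,(300,286),interpolation=2)]))
print('key expect (crop px)',(proj('top',C+B@[0,-.045,-.0255])-[370,170])*2.6)
E
sed 's/top0/e/' m2.py > m2e.py; python3 m2e.py | grep -v hist | tail -8 ; python3 m2e.py | head -2; python3 -c "
from h import *
z=np.load('pics/e.npz');X=cloud('top',z['d']);print(X[275,310],X[188,317])"
```

```text
relaxed t 12.92 pos_B [-0.0005 -0.0016  0.0018] F_B [-5.  -4.5  2.9] T_B [ 0.02  0.96 -0.05] w 0.0451
open t 13.60 pos_B [-0.0005 -0.0014  0.0015] F_B [ 0.3 -0.1  0.6] T_B [-0.01  0.11  0.04] w 0.0853
clear t 15.39 pos_B [-0.0007 -0.0012  0.0996] F_B [-1.3 -0.5 -0.3] T_B [ 0.    0.14 -0.01] w 0.0856
away t 16.84 pos_B [-0.3672 -0.1103  0.1838] F_B [ 1.  -0.  -0.2] T_B [ 0.06 -0.03 -0.  ] w 0.0853
key expect (crop px) [[270.62872887 108.05058403]]
       0.0952998 , 0.09892526, 0.10255071, 0.10617616, 0.10980161]))
0 width 0.0461689296213203 mid 0.3370705993999433
30 width 0.0440718480796786 mid 0.067195048585509
60 width 0.045969501579277455 mid -0.22019055927843234
90 width 0.04379065817545624 mid -0.44889878087714935
120 width 0.04556607433943749 mid -0.5570435515628419
150 width 0.04392249111843699 mid -0.516327110939027
(0.3364570140838623, -0.4484875202178955) 0.025761881843209267 0.105735503242624 568
((0.4964488446712494, -0.19195197522640228), (0.13405202329158783, 0.06847234070301056), 31.938945770263672) [ 386  195   61   70 1014]
yaw 31.938945770263672
[0.40710047 0.03078344 0.05761112] [0.59090731 0.01500448 0.00867021]
```

View pics/e2.png

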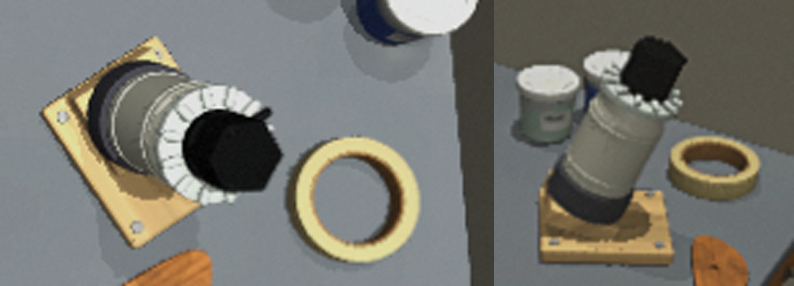

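The key's end is at crop (267,112) against the expected (271,108). The cap's top height is unchanged (105.7 mm now, 106.3 mm before), and the stand, tub and brush have not moved.

```bash
python3 -c "
from rig import ticket
print(ticket.hand_in())"
```

```text
the job is handed in; nothing more can be done
None
```

I pulled the large bottle's cap free, turned it four clicks anticlockwise, pressed it home and let go. The job is handed in; it took about 17 s of the 48 s allowed, and no verdict is reported.

- **Pull:** the cap rose 14.3 mm, with a clear force reversal as it clicked free.
- **Turn:** 120° in four clicks, with axial torque near zero at each click. During the turn the key was hidden behind the gripper.
- **Press:** it snapped past halfway and stopped hard at the starting height under about 30 N. The cap's top reads 105.7 mm along the axis, against 106.3 mm before.
- **Key position:** the last picture shows the key within about 2 camera pixels of where the four-click gap should be.
- **Surroundings:** the stand, tub and brush sit where they were in the pictures and depth readings. I did not measure the small bottle again, but the arm stayed well away from it.
- **End state:** the gripper is open, the arm is back at its start pose, and the tool force is about 1 N.

One reading was off: the jaws closed about 1.5 mm off-centre. This gave a sideways force of up to about 10 N during the work, and recentring only reduced it. The cap's centre reads about 2 mm from its first value, which is close to the camera's 2 mm accuracy. The pictures show no movement of the stand.

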